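Find the switch key that still snaps and guard it

TASK

Only one of the three black keys on the bench switch box still works: pressed slowly it snaps over and stays in, while the worn ones stay soft and come back up. Find it by pressing keys gently by feel, no harder than 12 N because they crack, and once it has snapped in and you have let go of it, set the brass ring down flat on the face around that key as a guard. Leave everything else on the bench where it is.

Things in the scene. Friction and masses are not known exactly. Their poses are not given: they have to be found in the camera images.
- panel: The bench switch box: dark oak case with an aluminium face on top, 110 (its x) x 280 (its y) x 40 mm high, fixed to the bench wherever it stands. Origin: centre of its underside; z up, y along the row of three identical round black keys. The face is its flat top, 40 mm above the origin. The box and its keys crack when anything of the robot presses on them with more than 12 N.
- place_1 (a point): Point on the face (40 mm above the bench) on the axis of key 1, 85 mm along the box's y axis from its middle. Keys stand 85 mm apart. The key there is a black cylinder 22 mm across whose flat top starts 20 mm above this point.
- key_1 (a joint): How far key 1 (at place_1) is down, in m: 0 as found, grows as it is pressed. All keys: first 0.3 to 6 mm of slack (differs key by key, under 1 N), then a spring that starts at about 1 N, and a hard stop 7 mm beyond the slack.
- place_2 (a point): Point on the face (40 mm above the bench) on the axis of key 2, 0 mm along the box's y axis from its middle. Keys stand 85 mm apart. The key there is a black cylinder 22 mm across whose flat top starts 20 mm above this point.
- key_2 (a joint): How far key 2 (at place_2) is down, in m: 0 as found, grows as it is pressed. A worn key, beyond its slack, gets evenly stiffer over its 7 mm, to 2.5 to 5 N, then meets its hard stop; let go, it springs back to where its slack ended (at most 6 mm down). Two of the three are worn; which two, and every key's slack, change each time and cannot be seen.
- place_3 (a point): Point on the face (40 mm above the bench) on the axis of key 3, -85 mm along the box's y axis from its middle. Keys stand 85 mm apart. The key there is a black cylinder 22 mm across whose flat top starts 20 mm above this point.
- key_3 (a joint): How far key 3 (at place_3) is down, in m: 0 as found, grows as it is pressed. The one sound key stiffens to about 5 N some 2.9 mm beyond its slack, then gives way: the force falls to nothing by about 6.2 mm, where it snaps on to its stop at 7 mm and stays there when let go, 7.3 to 13 mm down in all.
- ring: Loose plain brass guard ring, a tube 46 mm outside, 37 mm inside, 18 mm high, 90 g, lying flat on the bench left of the box. Origin: centre of its underside, z along its axis. It fits round a key with about 7 mm to spare on each side. Set it down on the box slowly: above 40 N between the two the box cracks.
- glue: Bystander, leave alone: white glue bottle, red cap, 60 mm across, 190 mm tall. Origin at the centre of its underside.
- varnish: Bystander, leave alone: amber jar, 68 mm across, 90 mm tall. Origin at the centre of its underside.
- wax: Bystander, leave alone: flat green wax tin, 84 mm across, 35 mm tall. Origin at the centre of its underside.
- driver: Bystander, leave alone: screwdriver lying, 200 mm long. Origin at the middle of its length.
- brush: Bystander, leave alone: brush lying, 200 mm long. Origin at the middle of its length.
- mallet: Bystander, leave alone: hammer lying, 260 mm long. Origin at the middle of its length.
- pull: Bystander, leave alone: small waisted brass drawer pull (no hole), 32 mm across, 30 mm tall. Origin at the centre of its underside.
- offcut: Bystander, leave alone: pale wood offcut 90 x 45 x 22 mm. Origin at the centre of its underside.
Mind the look-alikes: they are no part of the job. What is shaped like the ring but pink or white is not meant.

How it is judged:
By the outcome, as a careful person would: the job done as asked, in the order asked, and still so for the second after the job is handed in, with the robot touching nothing.
It also fails if it takes over 69 s, if anything falls off the work surface, if the arm or the gripper's body presses on something with over 40 N, if the wrist force passes 120 N, or if a joint passes its speed limit or range.

ROBOT

A 7-joint arm with a two-finger parallel gripper is mounted at the origin on the work surface. World frame = base frame: x ahead of the robot, y to its left, z up, the work surface at z = 0. Lengths are in m, angles in rad, forces in N, time in s.
With the tool pointing down it reaches from about 0.425 to 0.975 m from the base axis. Payload 16.7 kg.
Tool frame: the origin (TCP) lies where the fingers leave the gripper's body, on its centre line; the fingertips stand 73 mm ahead of it and the grasp point (between the pads) lies 54 mm ahead of it; z points along the fingers, y is the line along which they close (so a half turn about z gives the same grasp; the last joint's range is limited). The gripper opens to 85 mm and grips with 20 to 120 N. Pads are 22 mm wide; open, the fingers measure 114 mm over their backs; the gripper's body (76 mm by 85 mm) begins 54 mm behind the grasp point. The pads swing forward as they close: fully open they stand 13 mm farther back than shut.
Start: joints at [1.01, 0.426, 0.074, 1.606, -0.034, 1.111, -0.067], TCP at [0.27, -0.619, 0.304] pointing down, gripper open.
Joint ranges: [-2.85, 2.85], [-0.5, 2.14], [-1.23, 1.37], [0.21, 2.46], [-1.02, 4.16], [0.16, 2.05], [-2.73, 2.73]. Speed limits (rad/s): [1.89, 1.89, 2.39, 2.39, 3.01, 3.01, 3.01].

INTERFACE

Orientations are given as a rotation vector (axis times angle).
In Python, from cell import get_state, grab_frame, hand_in gives the robot as it stands.
- The arm moves only by the tool jog_arm, never from a script. Its argument "moves" is a list of rows, each a list of 6 numbers: the shift along the tool's x, y, z as a fraction of full scale, then the turn, a rotation vector about the tool's x, y, z as a fraction of full scale. A call has 1 to 12 rows; each row is the pose to reach, as a shift and turn from the pose commanded when the call began, along the tool's axes at that moment; what a row does not reach only later rows make up. Full scale, the value 1, is 100 mm for a shift and 60 degrees for a turn. A row lasts 1/12 s, in which the tool goes at most 41.7 mm and 7.16 degrees, less where a joint would pass 70% of its speed; a pose out of reach is approached as far as the arm can. A call with a number of a shift or a turn outside -1 to 1 is refused whole. A call with a gripper value outside its range is refused whole. "gripper" is the finger opening in mm, from 0 to 85.4, set as the call begins (left out, the last holds). The fingers move at their own pace and stop on an object; the grip force is fixed at half the most. Time passes only in rows, so rows that repeat a pose let the fingers close. It gives the time, the measured TCP pose, the force, the opening and the grip force at its end, in the units of the state.
- get_state(): the state, without advancing time (a new reading comes with each control period).
- grab_frame(name): name is "scene" or "top" or "wrist"; returns a dict with "img" (384x512x3 uint8, blue, green, red), "intrinsics" (3x3 intrinsics, pixels), "T" (4x4, takes a point from camera to world coordinates). Camera axes: x right, y up, looking along -z (the intrinsics and any distortion apply to the point x, -y, -z); pixel columns grow to the right and rows downward; lengths in m; the calibration is good to about 2 mm. A picture is of the moment at which its call begins. There is no depth.
- hand_in(): hands the job in; it is judged then, once.
The state is a dict: "time": time; "joints": joint angles; "qd": joint speeds; "joint_efforts": joint torques, N m; "tool_pos": TCP position; "tool_rot": TCP orientation; "contact_force": force on the tool from outside, world axes, zero at the start; "ft_torque": the same for the moment, N m; "finger_gap": opening from 0.0 (shut) to 1.0 (fully open); "grasp_force": force on a finger pad.
Only numpy, scipy, OpenCV 4.12 (cv2) and the standard library are available. Lean on these libraries where they do the work, as an engineer would, in place of code of your own. Each camera call takes 0.05 s, during which the arm holds its last target. There are 200 camera calls.

## Working session

There is one attempt and no reset: what is moved stays moved. The work goes in short steps, Python scripts to look and compute and a tool call to move; the robot and the scene stay as the last step left them, time stands still between calls to the robot, and variables do not carry over. Pictures are saved under pics/ and viewed, at most 10 in all, crops included, and the job is handed in when it is done.

Besides the shell and the picture viewer there is one more tool, called by a JSON object that holds its "api" and its "payload". jog_arm: Moves the arm, as the interface text tells. Shift numbers are shares of 100 mm and turn numbers shares of 60 degrees, none past 1 either way. Its arguments: {"type":"object","properties":{"moves":{"type":"array","items":{"type":"array","items":{"type":"number","minimum":-1,"maximum":1}}},"gripper":{"type":"number"}},"required":["moves"]}

```bash
mkdir -p pics; cat > h.py <<'E'
from cell import *
import numpy as np, cv2
from scipy.spatial.transform import Rotation as R
def pix2w(f,u,v,z):
    K=np.array(f["intrinsics"]);T=np.array(f["T"])
    d=np.linalg.inv(K)@[u,v,1]; d=T[:3,:3]@[d[0],-d[1],-d[2]]; o=T[:3,3]
    return o+d*(z-o[2])/d[2]
def w2pix(f,p):
    T=np.array(f["T"]);c=T[:3,:3].T@(np.array(p)-T[:3,3]); q=np.array(f["intrinsics"])@[c[0],-c[1],-c[2]]
    return q[:2]/q[2]
def totool(p):  # world displacement of TCP -> tool axes, units of 100mm
    s=get_state(); return R.from_rotvec(s["tool_rot"]).inv().apply(np.array(p)-s["tool_pos"])/0.1
E
python3 - <<'E'
from h import *
s=get_state();print(s)
import pickle
for n in("top","scene"):
    f=grab_frame(n);pickle.dump(f,open(n+".pkl","wb"));cv2.imwrite(f"pics/{n}0.png",cv2.resize(f["img"],(800,600),interpolation=cv2.INTER_CUBIC))
    print(f["T"],f["intrinsics"])
E
```

```text
{'time': 0.0, 'joints': array([ 1.01047723,  0.42674381,  0.07384512,  1.6066148 , -0.03407245,
        1.11082805, -0.06710361]), 'qd': array([ 4.31937287e-05,  1.15377383e-03, -8.85430636e-04,  6.89088818e-04,
       -1.53072777e-04, -6.60611269e-04,  3.48601483e-04]), 'joint_efforts': array([ 1.64990757e-03, -9.49817562e+01,  3.76156166e+00, -4.63511825e+01,
        1.91692694e-02,  9.75733419e-03,  9.36650804e-05]), 'tool_pos': array([ 0.26941434, -0.61854806,  0.30319907]), 'tool_rot': array([-3.07430441e+00, -6.40496607e-01,  6.12934830e-04]), 'contact_force': array([-0.76726177, -0.07322051, -0.17426396]), 'ft_torque': array([ 0.02535208,  0.011487  , -0.01794551]), 'grasp_force': 0.0, 'finger_gap': 0.9963543183163485}
[[ 0.0277022   0.99590292 -0.08608111  0.47063254]
 [-0.99954802  0.0286033   0.00925203 -0.05166845]
 [ 0.01167633  0.0857859   0.99624517  1.54102921]
 [ 0.          0.          0.          1.        ]] [[428.40072343   0.         244.03001806]
 [  0.         428.40072343 190.19632335]
 [  0.           0.           1.        ]]
[[-0.84122196 -0.44187485  0.31159627  0.96203153]
 [ 0.54065676 -0.69382575  0.4757059   0.55996531]
 [ 0.00599105  0.56864088  0.82256408  1.10866974]
 [ 0.          0.          0.          1.        ]] [[432.83905654   0.         252.70784546]
 [  0.         432.83905654 189.95577714]
 [  0.           0.           1.        ]]
```

View pics/top0.png

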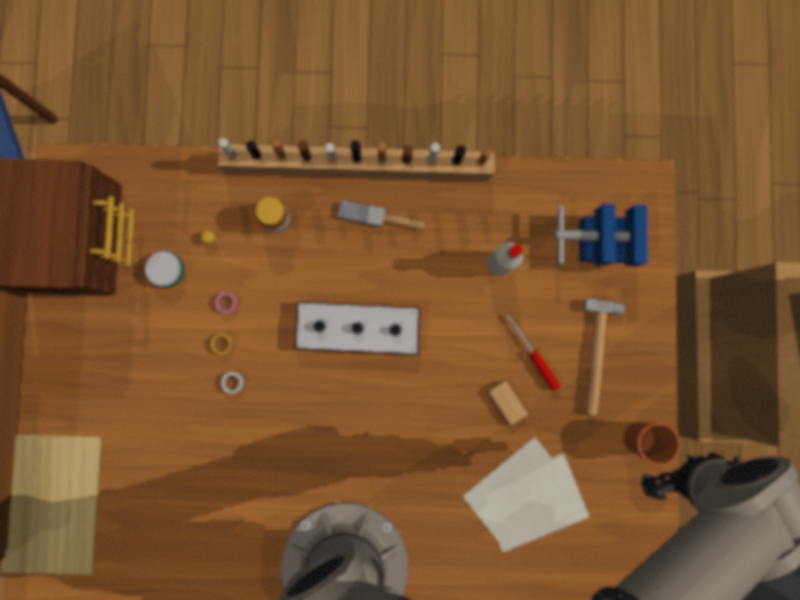

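View pics/scene0.png

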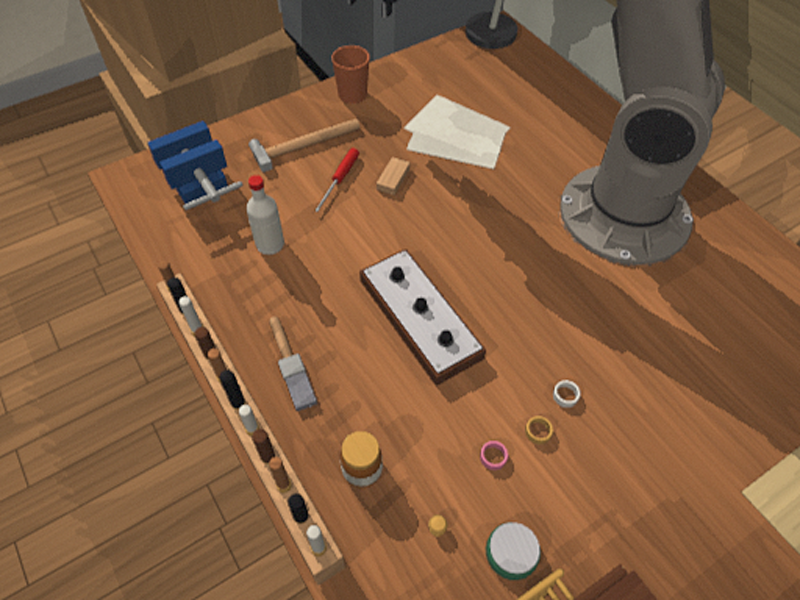

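In the top view the ring-shaped candidates are brass (221,344), pink (226,302) and white (232,383), plus the solid brass pull at (208,237). By the description I choose the brass one at (221,344). The keys are at (319,326), (357,328) and (395,330). I'll check this in one crop.

```bash
python3 - <<'E'
from h import *
import pickle
f=pickle.load(open("top.pkl","rb"))
c=f["img"][180:265,125:280]; cv2.imwrite("pics/crop.png",cv2.resize(c,None,fx=5,fy=5,interpolation=cv2.INTER_CUBIC))
for n,u,v,z in [("ring",221,344,.009),("pink",226,302,.009),("white",232,383,.009),("kL",319,326,.06),("kM",357,328,.06),("kR",395,330,.06)]:
    print(n,pix2w(f,u*.64,v*.64,z))
g=pickle.load(open("scene.pkl","rb"))
for n,u,v,z in [("ring",539,430,.009),("k",446,338,.06),("k",420,305,.06),("k",397,273,.06)]: print(n,pix2w(g,u*.64,v*.64,z))
E
```

```text
ring [0.48555688 0.29605159 0.009     ]
pink [0.58173005 0.28926168 0.009     ]
white [0.39814814 0.26694901 0.009     ]
kL [0.53074061 0.07045284 0.06      ]
kM [ 0.52868846 -0.01361104  0.06      ]
kR [ 0.52663464 -0.09774326  0.06      ]
ring [0.48616239 0.29622789 0.009     ]
k [0.53571186 0.0794673  0.06      ]
k [ 0.53519682 -0.00557563  0.06      ]
k [ 0.53105778 -0.09131579  0.06      ]
```

View pics/crop.png

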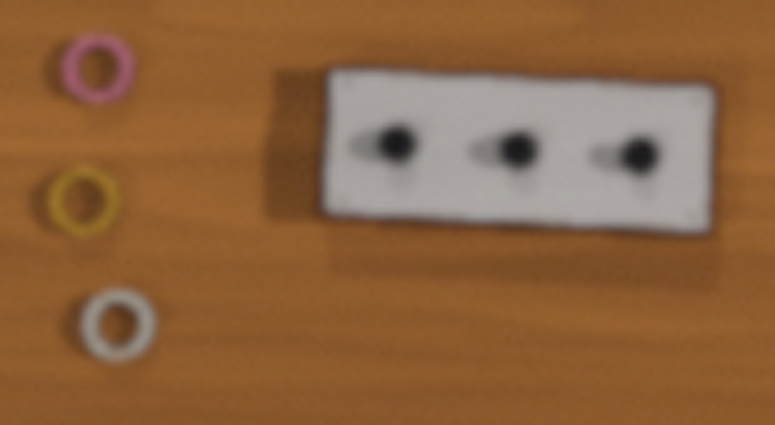

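The crop confirms brass at (83,200), pink at (97,68) and white at (117,325), with the keys at (398,144), (519,150) and (641,155). I'm setting out: gripper shut, tool squared to the box, going above the nearest key.

{"api": "jog_arm", "payload": {"moves": [[0.86, -0.72, 0, 0, 0, 0.2], [0.86, -0.72, 0, 0, 0, 0.392], [0.86, -0.72, 0, 0, 0, 0.392], [0.86, -0.72, 0, 0, 0, 0.392]], "gripper": 0}}

```text
time: 0.43
tool_pos: [0.3233, -0.5132, 0.3036]
tool_rot: [-3.139, 0.003, -0.002]
contact_force: [2.0, -0.1, -0.1]
finger_gap: 0.452
grasp_force: 0.0
```

{"api": "jog_arm", "payload": {"moves": [[0.5, -1, 0, 0, 0, 0], [0.5, -1, 0, 0, 0, 0], [0.5, -1, 0, 0, 0, 0]]}}

```text
time: 0.68
tool_pos: [0.3708, -0.4153, 0.3036]
tool_rot: [-3.14, -0.003, 0.0]
contact_force: [1.6, -0.2, -0.2]
finger_gap: 0.009
grasp_force: 0.0
```

{"api": "jog_arm", "payload": {"moves": [[0.5, -1, 0, 0, 0, 0], [0.5, -1, 0, 0, 0, 0], [0.5, -1, 0, 0, 0, 0]]}}

```text
time: 0.93
tool_pos: [0.4208, -0.315, 0.3038]
tool_rot: [-3.141, -0.004, -0.0]
contact_force: [1.1, -0.9, -0.2]
finger_gap: -0.004
grasp_force: 0.0
```

{"api": "jog_arm", "payload": {"moves": [[0.5, -1, 0, 0, 0, 0], [0.5, -1, 0, 0, 0, 0], [0.5, -1, 0, 0, 0, 0]]}}

```text
time: 1.18
tool_pos: [0.4707, -0.2148, 0.3039]
tool_rot: [-3.141, -0.004, -0.0]
contact_force: [0.4, -1.4, 0.4]
finger_gap: -0.002
grasp_force: 0.0
```

{"api": "jog_arm", "payload": {"moves": [[0.4, -1, 0, 0, 0, 0], [0.4, -1, 0, 0, 0, 0], [0.4, -1, 0, 0, 0, 0]]}}

```text
time: 1.43
tool_pos: [0.5105, -0.1141, 0.3039]
tool_rot: [-3.141, -0.005, -0.0]
contact_force: [1.0, 0.0, 0.6]
finger_gap: -0.003
grasp_force: 0.0
```

{"api": "jog_arm", "payload": {"moves": [[0.16, -0.16, 0.4, 0, 0, 0], [0.16, -0.16, 1, 0, 0, 0], [0.16, -0.16, 1, 0, 0, 0], [0.16, -0.16, 1, 0, 0, 0], [0.16, -0.16, 1, 0, 0, 0]]}}

```text
time: 1.85
tool_pos: [0.5251, -0.1024, 0.2035]
tool_rot: [-3.141, -0.001, 0.004]
contact_force: [-0.4, -0.9, 1.5]
finger_gap: -0.002
grasp_force: 0.0
```

```bash
python3 - <<'E'
from h import *
import pickle
s=get_state();print(s["tool_pos"],s["tool_rot"],s["contact_force"])
f=grab_frame("wrist");pickle.dump(f,open("wrist.pkl","wb"));im=f["img"].copy()
for p in ([.5307,.0705,.06],[.5287,-.0136,.06],[.5266,-.0977,.06]):
    u=w2pix(f,p);print(u)
cv2.imwrite("pics/w0.png",cv2.resize(im,(800,600)))
print(f["T"])
E
```

```text
[ 0.5250942  -0.10239073  0.20349535] [-3.14120648e+00 -5.45584427e-04  3.81803795e-03] [-0.3979882  -0.86831521  1.54678496]
[ 50.50781189 195.96159313]
[151.09120911 198.24652317]
[251.19772225 200.63232448]
[[ 1.81776585e-05  9.52224861e-01  3.05397795e-01  6.03425818e-01]
 [-9.99999548e-01  3.07571160e-04 -8.99480150e-04 -1.01794695e-01]
 [-9.50438915e-04 -3.05397641e-01  9.52224436e-01  2.72150093e-01]
 [ 0.00000000e+00  0.00000000e+00  0.00000000e+00  1.00000000e+00]]
```

View pics/w0.png

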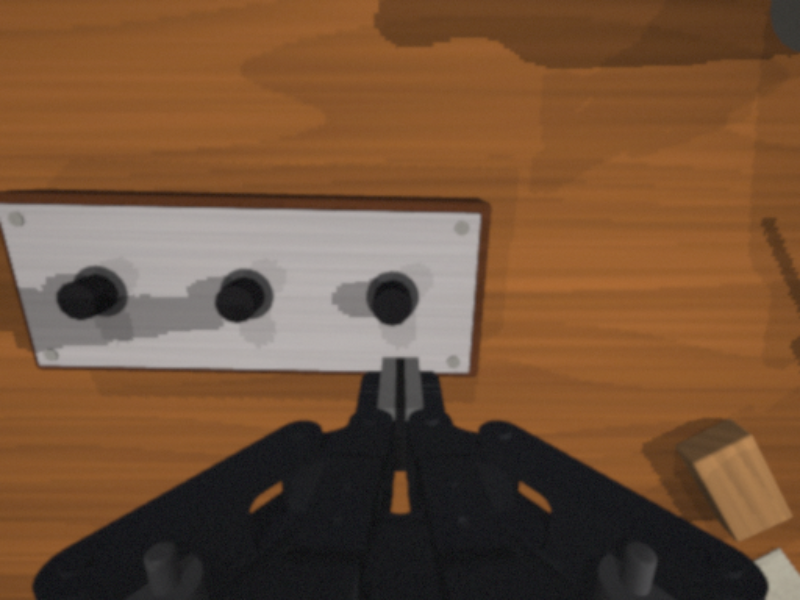

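The wrist view shows the key tops at (392,302), (236,301) and (78,298). That puts their x about 5 mm further out than the top view gave, at about 0.531, 0.533 and 0.535. I'm lowering over key 3.

{"api": "jog_arm", "payload": {"moves": [[0.06, -0.04, 0.3, 0, 0, 0], [0.06, -0.04, 0.55, 0, 0, 0], [0.06, -0.04, 0.62, 0, 0, 0], [0.06, -0.04, 0.65, 0, 0, 0], [0.06, -0.04, 0.65, 0, 0, 0], [0.06, -0.04, 0.65, 0, 0, 0], [0.06, -0.04, 0.65, 0, 0, 0], [0.06, -0.04, 0.65, 0, 0, 0]]}}

```text
time: 2.57
tool_pos: [0.532, -0.0986, 0.1402]
tool_rot: [3.141, -0.0, 0.003]
contact_force: [1.0, -0.3, -0.2]
finger_gap: 0.007
grasp_force: 0.0
```

{"api": "jog_arm", "payload": {"moves": [[0, 0, 0.005, 0, 0, 0], [0, 0, 0.01, 0, 0, 0], [0, 0, 0.015, 0, 0, 0], [0, 0, 0.02, 0, 0, 0], [0, 0, 0.02, 0, 0, 0]]}}

```text
time: 2.98
tool_pos: [0.5314, -0.0984, 0.1368]
tool_rot: [-3.141, -0.0, 0.0]
contact_force: [0.1, 0.4, -0.5]
finger_gap: -0.001
grasp_force: 0.0
```

{"api": "jog_arm", "payload": {"moves": [[0, 0, 0.005, 0, 0, 0], [0, 0, 0.01, 0, 0, 0], [0, 0, 0.015, 0, 0, 0], [0, 0, 0.02, 0, 0, 0], [0, 0, 0.02, 0, 0, 0]]}}

```text
time: 3.4
tool_pos: [0.5315, -0.0984, 0.1348]
tool_rot: [-3.142, -0.0, 0.0]
contact_force: [0.7, 0.1, 1.1]
finger_gap: 0.002
grasp_force: 0.0
```

{"api": "jog_arm", "payload": {"moves": [[0, 0, 0.005, 0, 0, 0], [0, 0, 0.01, 0, 0, 0], [0, 0, 0.015, 0, 0, 0], [0, 0, 0.02, 0, 0, 0], [0, 0, 0.02, 0, 0, 0]]}}

```text
time: 3.82
tool_pos: [0.5315, -0.0984, 0.1328]
tool_rot: [-3.142, -0.0, 0.0]
contact_force: [0.3, -0.0, -0.5]
finger_gap: -0.002
grasp_force: 0.0
```

{"api": "jog_arm", "payload": {"moves": [[0, 0, 0.005, 0, 0, 0], [0, 0, 0.01, 0, 0, 0], [0, 0, 0.01, 0, 0, 0]]}}

```text
time: 4.07
tool_pos: [0.5315, -0.0984, 0.1319]
tool_rot: [-3.142, -0.0, 0.0]
contact_force: [-0.1, -0.3, 0.0]
finger_gap: 0.002
grasp_force: 0.0
```

{"api": "jog_arm", "payload": {"moves": [[0, 0, 0.005, 0, 0, 0], [0, 0, 0.01, 0, 0, 0], [0, 0, 0.01, 0, 0, 0]]}}

```text
time: 4.32
tool_pos: [0.5315, -0.0984, 0.1309]
tool_rot: [-3.142, -0.0, -0.0]
contact_force: [0.5, -0.1, -1.2]
finger_gap: 0.002
grasp_force: 0.0
```

{"api": "jog_arm", "payload": {"moves": [[0, 0, 0.005, 0, 0, 0], [0, 0, 0.01, 0, 0, 0], [0, 0, 0.01, 0, 0, 0]]}}

```text
time: 4.57
tool_pos: [0.5315, -0.0984, 0.1299]
tool_rot: [-3.142, -0.0, -0.0]
contact_force: [-0.1, -0.2, 1.3]
finger_gap: -0.004
grasp_force: 0.4
```

{"api": "jog_arm", "payload": {"moves": [[0, 0, 0.005, 0, 0, 0], [0, 0, 0.01, 0, 0, 0], [0, 0, 0.01, 0, 0, 0]]}}

```text
time: 4.82
tool_pos: [0.5315, -0.0984, 0.1289]
tool_rot: [-3.142, -0.0, 0.0]
contact_force: [-0.6, -0.1, 1.6]
finger_gap: -0.003
grasp_force: 0.7
```

{"api": "jog_arm", "payload": {"moves": [[0, 0, 0.005, 0, 0, 0], [0, 0, 0.01, 0, 0, 0], [0, 0, 0.01, 0, 0, 0]]}}

```text
time: 5.07
tool_pos: [0.5315, -0.0984, 0.1279]
tool_rot: [-3.142, -0.0, -0.0]
contact_force: [0.0, 0.3, 1.4]
finger_gap: -0.001
grasp_force: 0.9
```

{"api": "jog_arm", "payload": {"moves": [[0, 0, 0.005, 0, 0, 0], [0, 0, 0.01, 0, 0, 0], [0, 0, 0.01, 0, 0, 0]]}}

```text
time: 5.32
tool_pos: [0.5315, -0.0984, 0.1269]
tool_rot: [-3.142, -0.0, -0.0]
contact_force: [-0.5, -0.8, 2.3]
finger_gap: -0.003
grasp_force: 1.2
```

{"api": "jog_arm", "payload": {"moves": [[0, 0, 0.005, 0, 0, 0], [0, 0, 0.01, 0, 0, 0], [0, 0, 0.01, 0, 0, 0]]}}

```text
time: 5.57
tool_pos: [0.5315, -0.0984, 0.1259]
tool_rot: [-3.142, -0.0, -0.0]
contact_force: [-1.7, 0.7, 3.0]
finger_gap: -0.002
grasp_force: 1.5
```

Key 3 rises evenly at about 0.55 N/mm for 4 mm past its slack, so it is worn. Next is key 2.

{"api": "jog_arm", "payload": {"moves": [[0, 0, -0.2, 0, 0, 0], [0.02, -0.4, -0.25, 0, 0, 0], [0.02, -0.8, -0.25, 0, 0, 0], [0.02, -0.84, -0.25, 0, 0, 0], [0.02, -0.84, -0.1, 0, 0, 0], [0.02, -0.84, -0.08, 0, 0, 0], [0.02, -0.84, -0.08, 0, 0, 0], [0.02, -0.84, -0.08, 0, 0, 0]]}}

```text
time: 6.23
tool_pos: [0.5333, -0.0149, 0.1339]
tool_rot: [3.142, -0.001, -0.001]
contact_force: [1.3, 0.3, 0.2]
finger_gap: -0.002
grasp_force: 0.0
```

{"api": "jog_arm", "payload": {"moves": [[0, 0, 0.005, 0, 0, 0], [0, 0, 0.01, 0, 0, 0], [0, 0, 0.01, 0, 0, 0]]}}

```text
time: 6.48
tool_pos: [0.5336, -0.0148, 0.1332]
tool_rot: [-3.142, 0.001, -0.001]
contact_force: [-0.2, 0.2, -0.3]
finger_gap: 0.002
grasp_force: 0.0
```

{"api": "jog_arm", "payload": {"moves": [[0, 0, 0.005, 0, 0, 0], [0, 0, 0.01, 0, 0, 0], [0, 0, 0.01, 0, 0, 0]]}}

```text
time: 6.73
tool_pos: [0.5335, -0.0145, 0.1319]
tool_rot: [-3.142, -0.0, -0.0]
contact_force: [0.5, -0.6, -0.6]
finger_gap: -0.002
grasp_force: 0.1
```

{"api": "jog_arm", "payload": {"moves": [[0, 0, 0.005, 0, 0, 0], [0, 0, 0.01, 0, 0, 0], [0, 0, 0.01, 0, 0, 0]]}}

```text
time: 6.98
tool_pos: [0.5335, -0.0144, 0.1309]
tool_rot: [-3.142, -0.0, 0.0]
contact_force: [0.5, -0.6, 0.2]
finger_gap: -0.0
grasp_force: 0.0
```

{"api": "jog_arm", "payload": {"moves": [[0, 0, 0.005, 0, 0, 0], [0, 0, 0.01, 0, 0, 0], [0, 0, 0.01, 0, 0, 0]]}}

```text
time: 7.23
tool_pos: [0.5335, -0.0144, 0.1298]
tool_rot: [-3.142, -0.0, 0.0]
contact_force: [0.6, 0.0, 0.1]
finger_gap: 0.0
grasp_force: 0.0
```

{"api": "jog_arm", "payload": {"moves": [[0, 0, 0.005, 0, 0, 0], [0, 0, 0.01, 0, 0, 0], [0, 0, 0.01, 0, 0, 0]]}}

```text
time: 7.48
tool_pos: [0.5335, -0.0144, 0.1289]
tool_rot: [-3.142, -0.0, 0.0]
contact_force: [0.3, -0.2, -0.1]
finger_gap: -0.001
grasp_force: 0.3
```

{"api": "jog_arm", "payload": {"moves": [[0, 0, 0.005, 0, 0, 0], [0, 0, 0.01, 0, 0, 0], [0, 0, 0.01, 0, 0, 0]]}}

```text
time: 7.73
tool_pos: [0.5335, -0.0144, 0.1279]
tool_rot: [-3.142, -0.0, 0.0]
contact_force: [-0.1, 0.4, 2.6]
finger_gap: -0.0
grasp_force: 1.3
```

{"api": "jog_arm", "payload": {"moves": [[0, 0, 0.005, 0, 0, 0], [0, 0, 0.01, 0, 0, 0], [0, 0, 0.01, 0, 0, 0]]}}

```text
time: 7.98
tool_pos: [0.5335, -0.0144, 0.1269]
tool_rot: [-3.142, -0.0, -0.0]
contact_force: [-1.2, 0.0, 4.1]
finger_gap: -0.001
grasp_force: 2.1
```

{"api": "jog_arm", "payload": {"moves": [[0, 0, 0.005, 0, 0, 0], [0, 0, 0.01, 0, 0, 0], [0, 0, 0.01, 0, 0, 0]]}}

```text
time: 8.23
tool_pos: [0.5335, -0.0144, 0.126]
tool_rot: [-3.142, -0.0, -0.0]
contact_force: [-1.3, 0.3, 3.9]
finger_gap: -0.002
grasp_force: 2.3
```

Key 2 stiffens at about 1.6 N/mm, so it is the sound one. I'm carrying on slowly through the snap.

{"api": "jog_arm", "payload": {"moves": [[0, 0, 0.005, 0, 0, 0], [0, 0, 0.01, 0, 0, 0], [0, 0, 0.01, 0, 0, 0]]}}

```text
time: 8.48
tool_pos: [0.5335, -0.0144, 0.1249]
tool_rot: [-3.142, -0.0, -0.0]
contact_force: [-1.3, -0.0, 4.2]
finger_gap: -0.003
grasp_force: 1.9
```

{"api": "jog_arm", "payload": {"moves": [[0, 0, 0.005, 0, 0, 0], [0, 0, 0.01, 0, 0, 0], [0, 0, 0.01, 0, 0, 0]]}}

```text
time: 8.73
tool_pos: [0.5335, -0.0144, 0.1238]
tool_rot: [-3.142, -0.0, -0.0]
contact_force: [-0.5, -0.1, 1.6]
finger_gap: 0.001
grasp_force: 0.8
```

{"api": "jog_arm", "payload": {"moves": [[0, 0, 0.005, 0, 0, 0], [0, 0, 0.01, 0, 0, 0], [0, 0, 0.01, 0, 0, 0]]}}

```text
time: 8.98
tool_pos: [0.5334, -0.0144, 0.1227]
tool_rot: [-3.142, -0.0, 0.0]
contact_force: [1.1, -0.1, 0.5]
finger_gap: -0.0
grasp_force: 0.0
```

{"api": "jog_arm", "payload": {"moves": [[0, 0, 0.005, 0, 0, 0], [0, 0, 0.005, 0, 0, 0]]}}

```text
time: 9.15
tool_pos: [0.5334, -0.0144, 0.1223]
tool_rot: [-3.142, -0.0, 0.0]
contact_force: [0.6, 0.5, -1.0]
finger_gap: 0.001
grasp_force: 0.0
```

{"api": "jog_arm", "payload": {"moves": [[0, 0, 0.004, 0, 0, 0], [0, 0, 0.004, 0, 0, 0]]}}

```text
time: 9.32
tool_pos: [0.5335, -0.0144, 0.122]
tool_rot: [-3.142, -0.0, 0.0]
contact_force: [-0.7, -0.7, 1.0]
finger_gap: 0.002
grasp_force: 0.5
```

{"api": "jog_arm", "payload": {"moves": [[0, 0, 0.002, 0, 0, 0], [0, 0, 0.002, 0, 0, 0]]}}

```text
time: 9.48
tool_pos: [0.5335, -0.0144, 0.1219]
tool_rot: [-3.142, -0.0, -0.0]
contact_force: [-0.4, -0.0, 3.5]
finger_gap: -0.001
grasp_force: 1.6
```

{"api": "jog_arm", "payload": {"moves": [[0, 0, -0.2, 0, 0, 0], [0, 0, -0.6, 0, 0, 0], [0, 0, -0.9, 0, 0, 0], [0, 0, -0.9, 0, 0, 0], [0, 0, -0.9, 0, 0, 0]]}}

```text
time: 9.9
tool_pos: [0.5343, -0.0144, 0.2135]
tool_rot: [-3.142, -0.0, -0.006]
contact_force: [-0.4, -0.8, -0.4]
finger_gap: 0.001
grasp_force: 0.0
```

```bash
python3 - <<'E'
from h import *
import pickle
f=grab_frame("wrist");pickle.dump(f,open("wrist2.pkl","wb"))
cv2.imwrite("pics/w1.png",cv2.resize(f["img"],(800,600)))
s=get_state();print(s["tool_pos"],s["contact_force"])
E
```

```text
[ 0.53354825 -0.01448286  0.21214621] [-0.09619871 -0.54225448 -0.7973087 ]
```

View pics/w1.png

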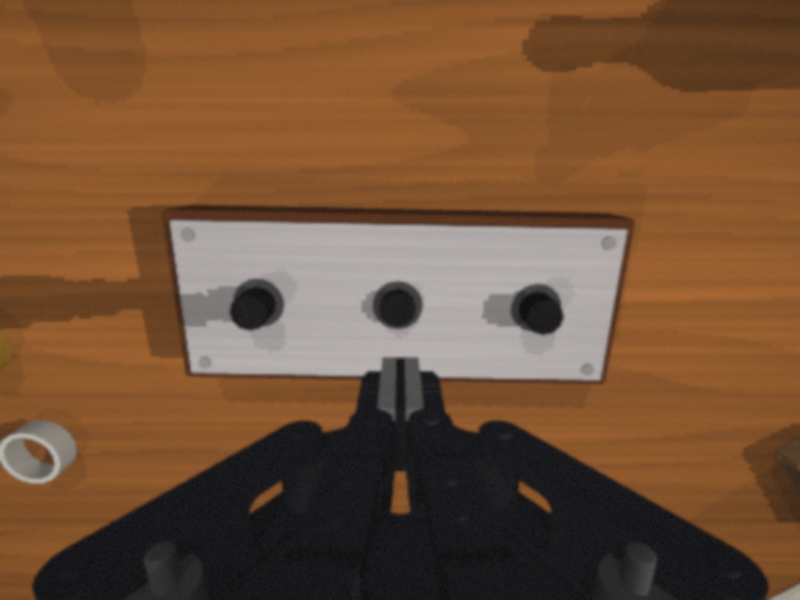

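{"api": "jog_arm", "payload": {"moves": [[-0.16, -1, 0, 0, 0, 0], [-0.16, -1, 0, 0, 0, 0], [-0.16, -1, 0, 0, 0, 0]], "gripper": 70}}

```text
time: 10.2
tool_pos: [0.5159, 0.0899, 0.2107]
tool_rot: [-3.14, -0.005, 0.003]
contact_force: [-0.4, 0.5, -0.6]
finger_gap: 0.419
grasp_force: 0.0
```

{"api": "jog_arm", "payload": {"moves": [[-0.16, -1, 0, 0, 0, 0], [-0.16, -1, 0, 0, 0, 0], [-0.16, -1, 0, 0, 0, 0]]}}

```text
time: 10.45
tool_pos: [0.4995, 0.1905, 0.2106]
tool_rot: [-3.14, -0.007, 0.003]
contact_force: [0.4, 0.2, -0.7]
finger_gap: 0.82
grasp_force: 0.0
```

{"api": "jog_arm", "payload": {"moves": [[-0.16, -1, 0, 0, 0, 0], [-0.16, -1, 0, 0, 0, 0], [-0.16, -1, 0, 0, 0, 0], [-0.16, -1, 0, 0, 0, 0], [-0.16, -1, 0, 0, 0, 0], [-0.16, -1, 0, 0, 0, 0]]}}

```text
time: 10.95
tool_pos: [0.4852, 0.2846, 0.2107]
tool_rot: [3.14, -0.0, -0.003]
contact_force: [0.4, -0.2, 0.5]
finger_gap: 0.819
grasp_force: 0.0
```

```bash
python3 - <<'E'
from h import *
import pickle
f=grab_frame("wrist");pickle.dump(f,open("wrist3.pkl","wb"))
cv2.imwrite("pics/w2.png",cv2.resize(f["img"],(800,600)))
s=get_state();print(s["tool_pos"],s["contact_force"],w2pix(f,[.486,.296,.009])/.64)
f=pickle.load(open("wrist2.pkl","rb"))
for p in ([.5307,.0705,.06],[.5287,-.0136,.06],[.5266,-.0977,.06]):print(w2pix(f,p)/.64)
E
```

```text
[0.4854778  0.28423819 0.21094125] [-0.15456058 -0.10829011 -1.14564859] [383.48816601 285.24811392]
[251.09655183 317.43220287]
[399.56352685 320.73794555]
[547.33130891 324.19287944]
```

View pics/w2.png

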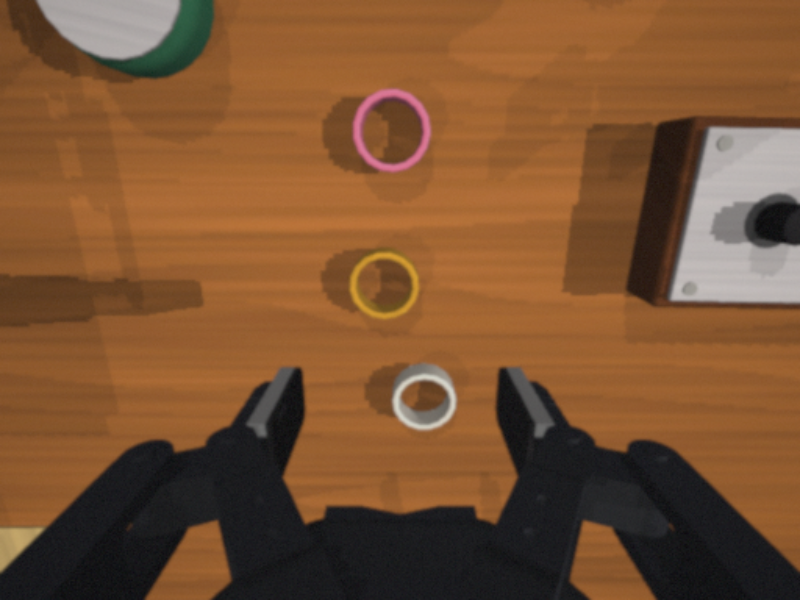

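Key 2 at (398,303) now sits down centred in its collar, while the outer keys stand tall, so it has stayed in. The brass ring is at (384,285), where predicted, with pink at (392,130) and white at (424,400). Now I'll grasp the ring.

{"api": "jog_arm", "payload": {"moves": [[0.005, -0.118, 0.3, 0, 0, 0], [0.005, -0.118, 0.6, 0, 0, 0], [0.005, -0.118, 1, 0, 0, 0], [0.005, -0.118, 1, 0, 0, 0], [0.005, -0.118, 1, 0, 0, 0], [0.005, -0.118, 1, 0, 0, 0], [0.005, -0.118, 1, 0, 0, 0]]}}

```text
time: 11.58
tool_pos: [0.487, 0.2975, 0.1141]
tool_rot: [-3.14, 0.001, -0.004]
contact_force: [-0.0, 0.9, 0.5]
finger_gap: 0.823
grasp_force: 0.0
```

```bash
python3 - <<'E'
from h import *
import pickle
s=get_state();print(s["tool_pos"],s["finger_gap"])
f=pickle.load(open("wrist2.pkl","rb"))
P=[pix2w(f,u*.64,v*.64,.04) for u,v in((169,220),(630,230),(604,381),(189,374))];print("wrist",np.round(P,4),np.mean(P,0),pix2w(f,398*.64,303*.64,.05),pix2w(f,398*.64,303*.64,.04))
f=pickle.load(open("top.pkl","rb"))
P=[pix2w(f,125+u/5,180+v/5,.04) for u,v in((329,70),(716,87),(712,232),(324,214))];print("top",np.round(P,4),np.mean(P,0))
E
```

```text
[0.48703833 0.29754743 0.11413809] 0.8231890329939835
wrist [[ 0.5829  0.1189  0.04  ]
 [ 0.5772 -0.1469  0.04  ]
 [ 0.4795 -0.1461  0.04  ]
 [ 0.4846  0.1223  0.04  ]] [ 0.53104948 -0.01295368  0.04      ] [ 0.53602233 -0.01267805  0.05      ] [ 0.53274838 -0.01262803  0.04      ]
top [[ 0.5816  0.1208  0.04  ]
 [ 0.5774 -0.1512  0.04  ]
 [ 0.4758 -0.1507  0.04  ]
 [ 0.4808  0.1204  0.04  ]] [ 0.52886922 -0.01521211  0.04      ]
```

{"api": "jog_arm", "payload": {"moves": [[0, 0, 0.15, 0, 0, 0], [0, 0, 0.3, 0, 0, 0], [0, 0, 0.365, 0, 0, 0], [0, 0, 0.365, 0, 0, 0], [0, 0, 0.365, 0, 0, 0], [0, 0, 0.365, 0, 0, 0], [0, 0, 0.365, 0, 0, 0]]}}

```text
time: 12.17
tool_pos: [0.4864, 0.2977, 0.0764]
tool_rot: [-3.141, -0.0, -0.002]
contact_force: [-0.3, -0.0, 0.4]
finger_gap: 0.82
grasp_force: 0.0
```

{"api": "jog_arm", "payload": {"moves": [[0, 0, 0, 0, 0, 0], [0, 0, 0, 0, 0, 0], [0, 0, 0, 0, 0, 0], [0, 0, 0, 0, 0, 0], [0, 0, 0, 0, 0, 0], [0, 0, 0, 0, 0, 0], [0, 0, 0, 0, 0, 0], [0, 0, 0, 0, 0, 0]], "gripper": 38}}

```text
time: 12.83
tool_pos: [0.4861, 0.2975, 0.0761]
tool_rot: [-3.141, -0.0, -0.001]
contact_force: [-3.2, -2.3, 13.5]
finger_gap: 0.502
grasp_force: 59.6
```

{"api": "jog_arm", "payload": {"moves": [[0, 0, -0.1, 0, 0, 0], [0, 0, -0.3, 0, 0, 0], [0, 0, -0.7, 0, 0, 0], [0, 0, -1, 0, 0, 0], [0, 0, -1, 0, 0, 0], [0, 0, -1, 0, 0, 0], [0, 0, -1, 0, 0, 0]]}}

```text
time: 13.42
tool_pos: [0.4858, 0.2971, 0.1755]
tool_rot: [-3.142, -0.0, -0.0]
contact_force: [-0.4, -0.2, -1.6]
finger_gap: 0.505
grasp_force: 62.0
```

```bash
python3 - <<'E'
from h import *
import pickle
f=grab_frame("wrist");pickle.dump(f,open("wrist4.pkl","wb"))
cv2.imwrite("pics/w3.png",cv2.resize(f["img"],(800,600)))
s=get_state();print(s["tool_pos"],s["contact_force"],s["finger_gap"],s["grasp_force"])
E
```

```text
[0.48554631 0.29701346 0.17485124] [ 0.36895996  0.13033458 -0.83377403] 0.5056115566254893 61.9765712460503
```

View pics/w3.png

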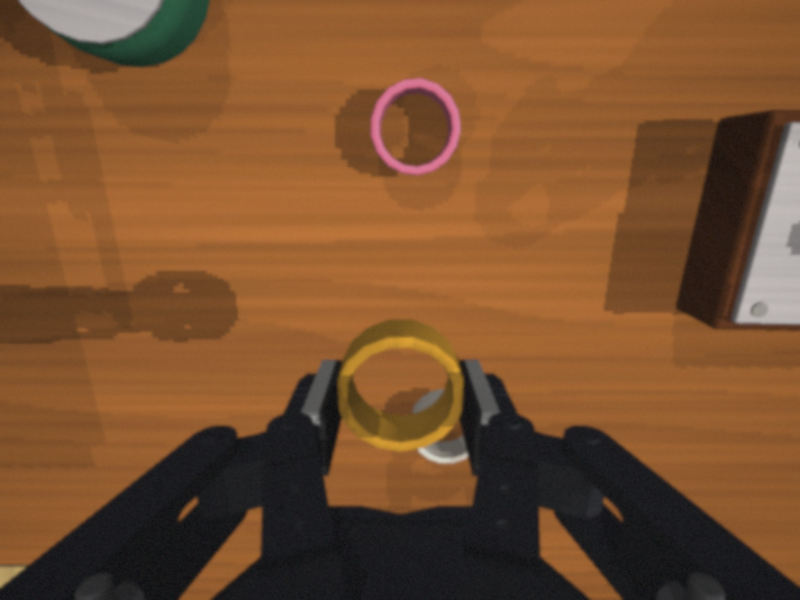

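The ring is held level with its rim centred at (401,394), protruding below the pads, and nothing else has been disturbed. I'm carrying it over key 2.

{"api": "jog_arm", "payload": {"moves": [[0.15, 1, 0, 0, 0, 0], [0.15, 1, 0, 0, 0, 0], [0.15, 1, 0, 0, 0, 0]]}}

```text
time: 13.72
tool_pos: [0.5008, 0.1923, 0.1738]
tool_rot: [3.139, -0.004, -0.004]
contact_force: [0.5, -0.2, -1.4]
finger_gap: 0.504
grasp_force: 61.9
```

{"api": "jog_arm", "payload": {"moves": [[0.15, 1, 0, 0, 0, 0], [0.15, 1, 0, 0, 0, 0], [0.15, 1, 0, 0, 0, 0]]}}

```text
time: 13.97
tool_pos: [0.5156, 0.0919, 0.1741]
tool_rot: [3.139, -0.006, -0.004]
contact_force: [0.0, -0.3, -0.7]
finger_gap: 0.503
grasp_force: 61.9
```

{"api": "jog_arm", "payload": {"moves": [[0.15, 1, 0, 0, 0, 0], [0.15, 1, 0, 0, 0, 0], [0.15, 1, 0, 0, 0, 0], [0.15, 1, 0, 0, 0, 0], [0.15, 1, 0, 0, 0, 0], [0.15, 1, 0, 0, 0, 0], [0.15, 1, 0, 0, 0, 0]]}}

```text
time: 14.55
tool_pos: [0.5307, -0.0013, 0.1748]
tool_rot: [-3.141, -0.003, 0.002]
contact_force: [-0.6, 0.2, -0.2]
finger_gap: 0.504
grasp_force: 61.9
```

```bash
python3 - <<'E'
from h import *
import pickle
f=pickle.load(open("wrist4.pkl","rb"))
print("ring-TCP (old)",pix2w(f,401*.64,394*.64,.117)-np.array([.48555,.2970,.1749]))
s=get_state();print(s["tool_pos"],s["tool_rot"])
f=grab_frame("wrist");cv2.imwrite("pics/w4.png",cv2.resize(f["img"],(800,600)))
for p in ([.531,-.014,.04],[.531,-.014,.05]):print(w2pix(f,p)/.64)
E
```

```text
ring-TCP (old) [ 0.00315644  0.00037683 -0.0579    ]
[ 0.53065656 -0.00132974  0.17483563] [-3.14113137e+00 -3.18462804e-03  1.65096751e-03]
[425.58650742 321.69371775]
[426.7501272 328.8876493]
```

View pics/w4.png

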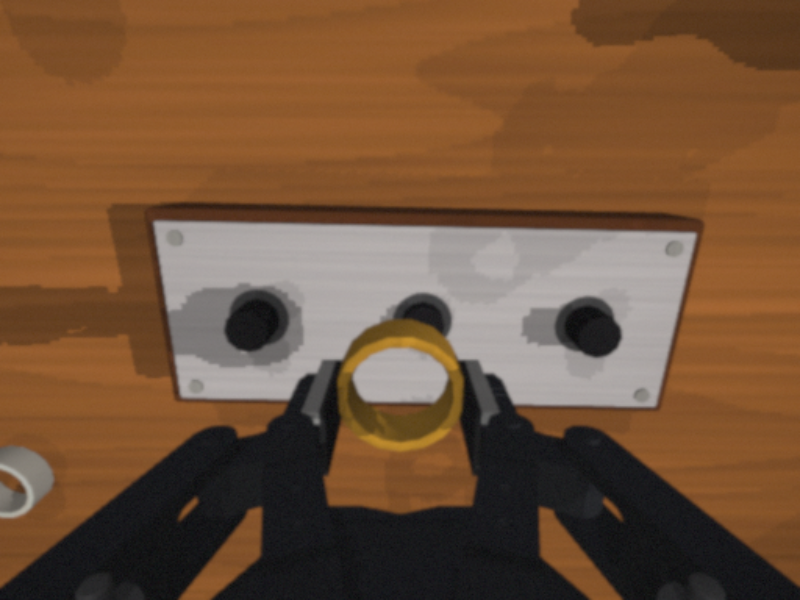

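The collar of key 2 is at (423,319), within 2 mm of the prediction. I'm centring over it and lowering.

{"api": "jog_arm", "payload": {"moves": [[-0.01, 0.12, 0.0, 0, 0, 0], [-0.01, 0.12, 0.0, 0, 0, 0], [-0.01, 0.12, 0.1, 0, 0, 0], [-0.01, 0.12, 0.2, 0, 0, 0], [-0.01, 0.12, 0.3, 0, 0, 0], [-0.01, 0.12, 0.4, 0, 0, 0], [-0.01, 0.12, 0.46, 0, 0, 0], [-0.01, 0.12, 0.52, 0, 0, 0], [-0.01, 0.12, 0.52, 0, 0, 0], [-0.01, 0.12, 0.52, 0, 0, 0], [-0.01, 0.12, 0.52, 0, 0, 0]]}}

```text
time: 15.52
tool_pos: [0.5302, -0.0146, 0.1236]
tool_rot: [-3.142, -0.0, -0.001]
contact_force: [0.6, -0.1, -0.1]
finger_gap: 0.506
grasp_force: 61.9
```

{"api": "jog_arm", "payload": {"moves": [[0, 0, 0.005, 0, 0, 0], [0, 0, 0.01, 0, 0, 0], [0, 0, 0.015, 0, 0, 0], [0, 0, 0.02, 0, 0, 0], [0, 0, 0.025, 0, 0, 0], [0, 0, 0.03, 0, 0, 0], [0, 0, 0.03, 0, 0, 0], [0, 0, 0.03, 0, 0, 0]]}}

```text
time: 16.18
tool_pos: [0.53, -0.0146, 0.1203]
tool_rot: [-3.142, -0.0, 0.0]
contact_force: [0.6, 0.5, -1.1]
finger_gap: 0.501
grasp_force: 61.9
```

{"api": "jog_arm", "payload": {"moves": [[0, 0, 0.005, 0, 0, 0], [0, 0, 0.01, 0, 0, 0], [0, 0, 0.015, 0, 0, 0], [0, 0, 0.02, 0, 0, 0], [0, 0, 0.02, 0, 0, 0]]}}

```text
time: 16.6
tool_pos: [0.5299, -0.0146, 0.1182]
tool_rot: [-3.142, -0.0, 0.0]
contact_force: [-0.5, -0.0, -0.7]
finger_gap: 0.503
grasp_force: 61.9
```

{"api": "jog_arm", "payload": {"moves": [[0, 0, 0.005, 0, 0, 0], [0, 0, 0.01, 0, 0, 0], [0, 0, 0.01, 0, 0, 0]]}}

```text
time: 16.85
tool_pos: [0.5299, -0.0146, 0.1172]
tool_rot: [-3.142, -0.0, 0.0]
contact_force: [-0.5, 0.2, -1.7]
finger_gap: 0.508
grasp_force: 61.9
```

{"api": "jog_arm", "payload": {"moves": [[0, 0, 0.005, 0, 0, 0], [0, 0, 0.005, 0, 0, 0]]}}

```text
time: 17.02
tool_pos: [0.53, -0.0146, 0.1168]
tool_rot: [-3.142, -0.0, 0.0]
contact_force: [-0.3, 0.1, -1.3]
finger_gap: 0.507
grasp_force: 61.9
```

{"api": "jog_arm", "payload": {"moves": [[0, 0, 0.005, 0, 0, 0], [0, 0, 0.005, 0, 0, 0]]}}

```text
time: 17.18
tool_pos: [0.53, -0.0146, 0.1163]
tool_rot: [-3.142, -0.0, 0.0]
contact_force: [-0.3, -0.6, -1.0]
finger_gap: 0.507
grasp_force: 61.9
```

{"api": "jog_arm", "payload": {"moves": [[0, 0, 0.005, 0, 0, 0], [0, 0, 0.005, 0, 0, 0]]}}

```text
time: 17.35
tool_pos: [0.53, -0.0146, 0.1161]
tool_rot: [3.142, 0.0, 0.0]
contact_force: [-2.9, 0.7, 6.8]
finger_gap: 0.505
grasp_force: 62.8
```

{"api": "jog_arm", "payload": {"moves": [[0, 0, 0.003, 0, 0, 0], [0, 0, 0.003, 0, 0, 0]]}}

```text
time: 17.52
tool_pos: [0.53, -0.0146, 0.1161]
tool_rot: [3.141, 0.0, 0.0]
contact_force: [-4.5, 0.7, 12.4]
finger_gap: 0.506
grasp_force: 63.5
```

The ring is seated at exactly the face height. I'm relieving the load, then opening slightly and lifting.

{"api": "jog_arm", "payload": {"moves": [[0, 0, -0.005, 0, 0, 0], [0, 0, -0.006, 0, 0, 0], [0, 0, -0.006, 0, 0, 0]]}}

```text
time: 17.77
tool_pos: [0.5301, -0.0146, 0.1162]
tool_rot: [-3.142, -0.0, -0.0]
contact_force: [-0.8, 0.3, 2.7]
finger_gap: 0.506
grasp_force: 62.3
```

{"api": "jog_arm", "payload": {"moves": [[0, 0, 0, 0, 0, 0], [0, 0, 0, 0, 0, 0], [0, 0, 0, 0, 0, 0], [0, 0, 0, 0, 0, 0], [0, 0, 0, 0, 0, 0], [0, 0, 0, 0, 0, 0]], "gripper": 62}}

```text
time: 18.27
tool_pos: [0.53, -0.0146, 0.1161]
tool_rot: [-3.142, -0.0, -0.0]
contact_force: [0.3, 0.3, -0.3]
finger_gap: 0.726
grasp_force: 0.0
```

{"api": "jog_arm", "payload": {"moves": [[0, 0, -0.1, 0, 0, 0], [0, 0, -0.3, 0, 0, 0], [0, 0, -0.6, 0, 0, 0], [0, 0, -1, 0, 0, 0], [0, 0, -1, 0, 0, 0], [0, 0, -1, 0, 0, 0], [0, 0, -1, 0, 0, 0]]}}

```text
time: 18.85
tool_pos: [0.53, -0.0147, 0.2168]
tool_rot: [3.142, 0.0, 0.001]
contact_force: [-0.1, 0.3, 0.1]
finger_gap: 0.728
grasp_force: 0.0
```

```bash
python3 - <<'E'
from h import *
f=grab_frame("wrist");g=grab_frame("top")["img"][180:265,125:280]
a=cv2.resize(f["img"][80:330,100:420],(640,500));b=cv2.resize(g,(800-640,88))
c=np.zeros((500,800,3),np.uint8);c[:,:640]=a;c[:88,640:]=b
cv2.imwrite("pics/w5.png",c);s=get_state();print(s["tool_pos"],s["finger_gap"],s["contact_force"])
E
```

```text
[ 0.52951848 -0.01467903  0.2156051 ] 0.7194531151500047 [ 0.5107312  -0.35550899  0.10119524]
```

View pics/w5.png

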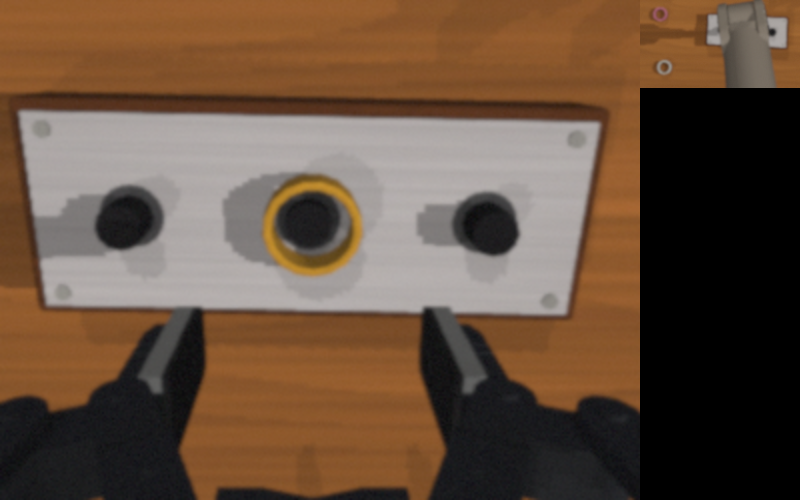

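The ring lies flat on the face at (313,225), around the pressed-in key at (308,218), and the gripper is clear. I'm handing in.

```bash
python3 -c "
from cell import hand_in;print(hand_in())"
```

```text
the job is handed in; nothing more can be done
None
```

Key 2 (the middle one) snapped in and stayed, with no more than about 5 N read while pressing; the brass ring now lies flat around it, and the job was handed in after about 19 s with nothing else touched (key 3 felt worn, key 1 was not pressed).

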